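# Click the food warmer's wheel to the green dot and start it

## Robot

A 6-joint arm with a two-finger parallel gripper is mounted at the origin on a cart in front of the work surface, level with it; the furniture and walls round the work are solid. World frame = base frame: x ahead of the robot, y to its left, z up, the work surface at z = 0. Lengths are in m, angles in rad, forces in N, time in s.
With the tool pointing down it reaches from about 0.275 to 0.75 m from the base axis. Payload 10.2 kg.
Tool frame: the origin (TCP) lies at the very end of the fingers, on their centre line; the grasp point (between the pads) lies 19 mm behind it; x points along the fingers, y is the direction in which the jaws open and shut, and the axes are right-handed (so a half turn about x gives the same grasp; the last joint's range is limited). The gripper opens to 85 mm and grips with 20 to 120 N. Pads are 22 mm wide; open, the fingers measure 114 mm over their backs; the gripper's body (76 mm by 85 mm) begins 54 mm behind the grasp point. The pads swing forward as they close: fully open they stand 13 mm farther back than shut.
Start: joints at [-1.479, 0.313, 1.498, -0, 1.331, -0.223], TCP at [0.163, -0.499, 0.231] pointing down, gripper open.
Joint ranges: [-2.94, 2.94], [-0.97, 2.17], [0.19, 2.56], [-1.23, 4.37], [0.02, 3.11], [-2.88, 2.88]. Speed limits (rad/s): [2.39, 2.39, 3.01, 3.14, 3.14, 3.14].

## Interface

Orientations are given as a unit quaternion [w, x, y, z].
In Python, from cell import manip gives the robot as it stands.
- The arm moves only by the shell command python3 -m crank 'ROWS' [FORCE]. ROWS is JSON, a list of rows, each an object of numbers: "dx", "dy", "dz": the shift along the world's x, y, z in m; "roll": the turn about the world's z in rad; "fingers": the finger opening in m, from 0 to 0.0854. In form: [{"dx": .., "dy": .., "dz": .., "roll": .., "fingers": ..}, ...]. A call has 1 to 5 rows; each row is the pose to reach, as a shift and turn from the pose commanded when the call began; what a row does not reach only later rows make up. A row lasts 1/8 s, in which the tool goes at most 62.5 mm and 10.7 degrees, less where a joint would pass 70% of its speed; a pose out of reach is approached as far as the arm can. A call with a gripper value outside its range is refused whole. The fingers move at their own pace and stop on an object; FORCE is the grip in N (left out, the last holds). Time passes only in rows, so rows that repeat a pose let the fingers close. It gives the time, the measured TCP pose, the force and the opening at its end, in the units of the state.
- manip.observe(): the state, without advancing time (a new reading comes with each control period).
- manip.capture(name): name is "side" or "top" or "wrist"; returns a dict with "color" (480x640x3 uint8, red, green, blue), "fovy" (degrees; the focal length in pixels is half the picture's height over the tangent of half this angle, whatever the lens; pixels are square), "cx", "cy" (the principal point, pixels), "extrinsics" (4x4, takes a point from camera to world coordinates); the wrist camera has in their place "tool_from_camera" (4x4, takes a point from camera to tool coordinates, whose origin is the TCP and whose axes are the tool frame's). Camera axes: x right, y down, z forward; pixel columns grow to the right and rows downward; lengths in m; the calibration is good to about 2 mm. A picture is of the moment at which its call begins: read the wrist's pose just before it. There is no depth.
- manip.finish_job(): hands the job in, once; it reports no verdict.
Trained networks look in the newest picture that a camera, given by its name, has taken for a name from the list of things; names that differ only in an ending like _2 or _b are one class to them, and where a whole thing is asked for, a point or a joint stands for the part that bears it (a point fixed in the world has none). Each returns a list of dicts, best first, with "conf" (0 to 1); they miss things now and then, are a little off and sometimes report something else, mostly with a low value. They report only what shows in the picture. A call takes as long as a camera call.
- manip.look_for(query, camera): "centre" ([column, row] in pixels, amid what is visible of it).
The state is a dict: "clock": time; "qpos": joint angles; "joint_vel": joint speeds; "joint_torque": joint torques, N m; "ee_pos": TCP position; "orientation": TCP orientation; "contact_force": force on the tool from outside, world axes, zero at the start; "moment": the same for the moment, N m; "width": finger opening in m.
Only numpy, scipy, OpenCV 4.12 (cv2) and the standard library are available. Lean on these libraries where they do the work, as an engineer would, in place of code of your own. Each camera call takes 0.05 s, during which the arm holds its last target.

## Task

Set the food warmer to medium heat to keep the foil parcel warm: with a fingertip resting on the knurled black wheel, drag it round clockwise by friction until its white pointer clicks in at the green dot, then press the blue key right down and let it come back up. Only touch and push, gently: lift and carry nothing, and leave the warmer, the foil parcel on it, the mug and the salt shaker where they are.

Things in the scene. Friction and masses are not known exactly. Their poses are not given: they have to be found in the camera images.
- warmer: white table-top food warmer with a grey deck, loose on rubber feet, 2.5 kg; 150 mm deep (x) x 310 mm wide (y) x 50 mm high. Origin at the centre of its underside; x points to its back, y to its left, z up. In its frame, all at x = 0: steel plate (124 mm across, top at z = 54 mm) at y = +85 mm, key at y = -25 mm, wheel axis at y = -100 mm.
- wheel_top (a point): centre of the top of the knurled black wheel, on its vertical axis, 76 mm above the worktop. Wheel: 88 mm across, 18 mm thick, flat rubbery top. It sinks up to 6 mm on a spring (about 5 N to start, 14 N at the bottom) and turns at any height. A fingertip pressed in 3 to 5 mm, about 28 mm off the axis, and moved along an arc drags it round, with a little slip.
- pointer_tip (a point): outer end of the wheel's white pointer, on the top face 43 mm from the axis; turns with the wheel. The four dots lie on the deck just outside the wheel, on its front side.
- wheel (a joint): wheel angle in rad, growing clockwise seen from above. Clicks at 0 and 0.52 (black dots), 1.04 (larger green dot) and 1.56 (red dot); stops at -0.10 and 1.66. At 0 the pointer stands 0.78 rad counterclockwise of the warmer's -x axis. About 0.035 N m takes it over a click; released within 0.15 rad of one it snaps in. Starts at or between the black dots.
- key_top (a point): centre of the top of the blue push key (22 mm across, in a black housing), between the wheel and the steel plate; it presses straight down and springs back
- key (a joint): travel of the blue key in m: 0 up, 0.004 fully down (about 4 N); pressed counts from 0.0025
- foil_parcel: foil parcel, 88 x 118 x 35 mm, 0.3 kg, lying loose on the warmer's steel plate; origin at the centre of its underside, z up. Must stay there.
- mug: white tea mug with small leaves, 92 x 127 x 95 mm, loose on the worktop to the left of the warmer; origin at the centre of its underside, z up. Leave alone.
- salt: salt shaker with a grey cap, 44 mm across, 90 mm high, loose on the worktop to the left of the warmer; origin at the centre of its underside, z up. Leave alone.

How it is judged:
By the outcome, as a careful person would: the job done as asked, in the order asked, and still so for the second after the job is handed in, with the robot touching nothing.
It also fails if it takes over 35 s, if anything falls off the work surface, if the arm or the gripper's body presses on something with over 40 N, if the wrist force passes 120 N, or if a joint passes its speed limit or range.

## Working session

There is one attempt and no reset: what is moved stays moved. The work goes in short steps, Python scripts to look and compute and a shell command to move; the robot and the scene stay as the last step left them, time stands still between calls to the robot, and variables do not carry over. Pictures are saved under pics/ and viewed, and the job is handed in when it is done.

```bash
mkdir -p pics; ls
cat > h.py <<'E'
from cell import manip
import numpy as np, cv2
from scipy.spatial.transform import Rotation as R
def cap(n,f=None):
    s=manip.observe(); c=manip.capture(n)
    if f: cv2.imwrite('pics/'+f,c['color'][:,:,::-1])
    if 'extrinsics' in c: T=np.array(c['extrinsics'])
    else:
        q=s['orientation'];W=np.eye(4);W[:3,:3]=R.from_quat([q[1],q[2],q[3],q[0]]).as_matrix();W[:3,3]=s['ee_pos'];T=W@np.array(c['tool_from_camera'])
    return c,T
def foc(c): return 240/np.tan(np.radians(c['fovy'])/2)
def ray(c,T,p,z):
    f=foc(c); d=T[:3,:3]@np.array([(p[0]-c['cx'])/f,(p[1]-c['cy'])/f,1]); o=T[:3,3]
    return o+d*(z-o[2])/d[2]
def proj(c,T,P):
    f=foc(c); v=np.linalg.inv(T)@np.append(P,1); return [round(v[0]/v[2]*f+c['cx'],1),round(v[1]/v[2]*f+c['cy'],1)]
E
python3 - <<'E'
from h import *
s=manip.observe();print(s)
Z=dict(wheel_top=.076,pointer_tip=.076,key_top=.055,warmer=.05,foil_parcel=.07,mug=.05,salt=.05)
for n in ['top','side','wrist']:
    c,T=cap(n,n+'0.png');print(n,T[:3,3].round(3),c['fovy'])
    for q,z in Z.items():
        r=manip.look_for(q,n)
        for d in r[:2]: print(q,np.round(d['centre'],1),round(d['conf'],2),ray(c,T,d['centre'],z).round(4))
E
```

```text
pics
{'clock': 0.0, 'qpos': array([-1.47938410e+00,  3.13441407e-01,  1.49844611e+00,  9.11127234e-06,
        1.33100394e+00, -2.23404493e-01]), 'joint_vel': array([ 0.00212236,  0.00103428, -0.00082599,  0.00082488, -0.00069166,
        0.00033314]), 'joint_torque': array([ 4.09718472e-03, -4.12261999e+01, -2.59739292e+01,  4.84710802e-05,
        4.09110085e-03,  1.68258043e-05]), 'ee_pos': array([ 0.1625261 , -0.49893503,  0.23073608]), 'orientation': array([ 0.11038668,  0.6983981 ,  0.11130266, -0.69833129]), 'contact_force': array([-0.19863025,  0.57484437,  0.31262481]), 'moment': array([-0.03261758, -0.02369084, -0.00739868]), 'width': 0.0855798111599407}
top [0.399 0.154 0.912] 54.12115763933932
wheel_top [424.7 245.1] 0.73 [ 0.5506 -0.0113  0.076 ]
key_top [379.5 242.7] 0.59 [0.5589 0.0677 0.055 ]
warmer [381.  253.5] 0.87 [0.5395 0.0648 0.05  ]
foil_parcel [319.4 235.2] 0.6 [0.5701 0.1786 0.07  ]
mug [190.5 239.4] 0.89 [0.5663 0.4219 0.05  ]
salt [253.2 229.9] 0.95 [0.5845 0.304  0.05  ]
side [ 0.689 -0.807  0.62 ] 45.07869637686351
wheel_top [298.2 296.6] 0.55 [ 0.556  -0.0217  0.076 ]
pointer_tip [297.4 299.5] 0.72 [ 0.5559 -0.0302  0.076 ]
key_top [295.5 296.3] 0.53 [0.546  0.0091 0.055 ]
key_top [304.5 273.4] 0.48 [0.5515 0.084  0.055 ]
warmer [303.6 299.4] 0.81 [0.5601 0.0082 0.05  ]
foil_parcel [319.2 240.1] 0.58 [0.5674 0.1853 0.07  ]
foil_parcel [298.  299.9] 0.21 [ 0.5556 -0.0227  0.07  ]
mug [327.2 193.6] 0.83 [0.556  0.4524 0.05  ]
salt [339.6 216.3] 0.79 [0.5956 0.3334 0.05  ]
wrist [ 0.238 -0.474  0.375] 60.12356751346704
```

View pics/top0.png

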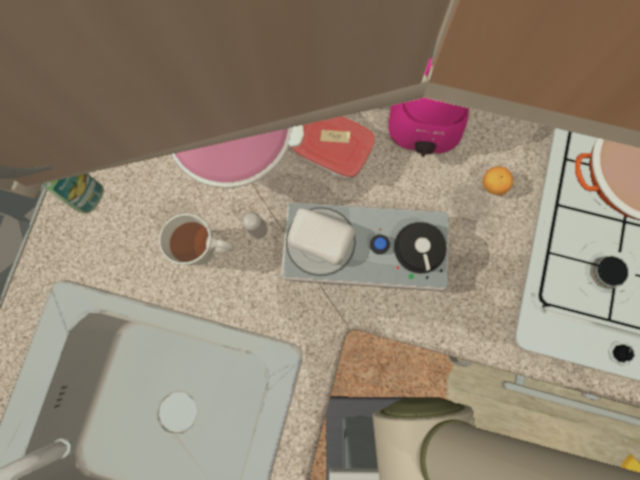

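View pics/side0.png

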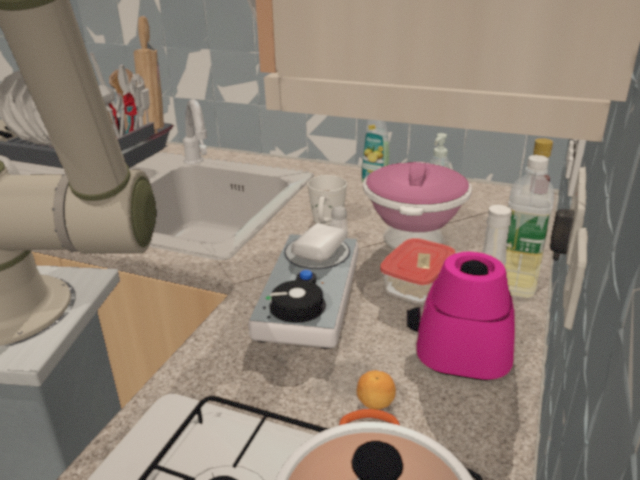

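Run:
```python
import cv2
t=cv2.imread('pics/top0.png');s=cv2.imread('pics/side0.png')
cv2.imwrite('pics/top0c.png',cv2.resize(t[180:300,340:500],None,fx=5,fy=5,interpolation=2))
cv2.imwrite('pics/side0c.png',cv2.resize(s[220:340,220:380],None,fx=5,fy=5,interpolation=2))
```

```text
(no output)
```

View pics/top0c.png

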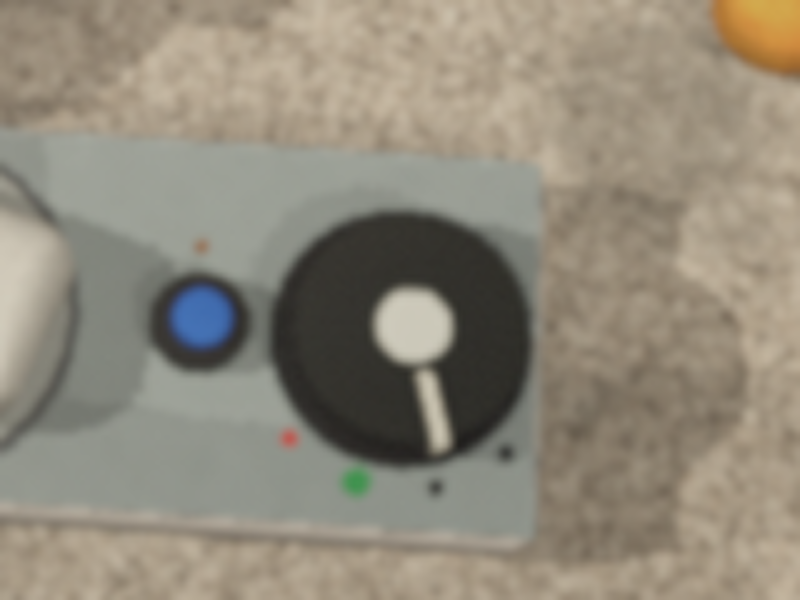

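View pics/side0c.png

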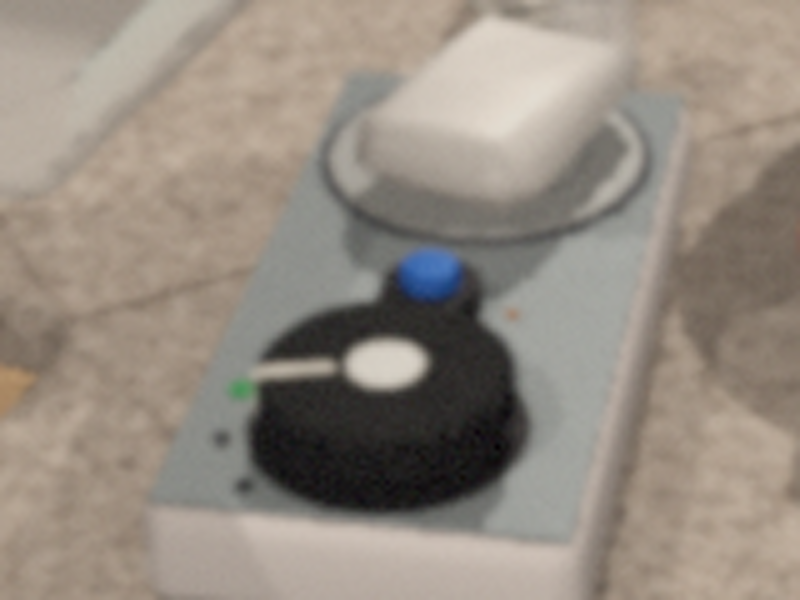

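Run:
```python
from h import *
c,T=cap('top')
t=lambda u,v,z: ray(c,T,(340+(u+.5)/5-.5,180+(v+.5)/5-.5),z)[:2]
cs,Ts=cap('side')
ss=lambda u,v,z: ray(cs,Ts,(220+(u+.5)/5-.5,220+(v+.5)/5-.5),z)[:2]
print('centre top',t(413,325,.076),'side',ss(387,363,.076))
print('tip top',t(440,450,.076),'side',ss(253,374,.076))
print('key top',t(201,317,.062),t(201,317,.055),'side',ss(431,270,.062),ss(431,270,.055))
print('redge', [t(540,165,.05),t(530,545,.05)], 'back',t(0,130,.05),t(540,165,.05),'front',t(0,515,.05),t(530,545,.05))
for n,p in zip('b0 b1 g r'.split(),[(505,453),(435,487),(357,482),(289,438)]):print(n,t(*p,.05))
for n,p in zip('b0 b1 g'.split(),[(245,486),(221,438),(241,388)]):print(n,ss(*p,.05))
d=np.array([t(*p,.05) for p in [(505,453),(435,487),(357,482),(289,438)]])
ce=t(413,325,.076)
for a in d: print(np.linalg.norm(a-ce),np.arctan2(*(a-ce)[::-1]))
a=t(440,450,.076);print('ptr',np.linalg.norm(a-ce),np.arctan2(*(a-ce)[::-1]))
# foil edge, refine bars
u=t(540,165,.05)-t(0,130,.05);print('yaw back',np.arctan2(*u)) 
u=t(530,545,.05)-t(0,515,.05);print(u,np.arctan2(u[0],-u[1]))
```

```text
centre top [ 0.55149897 -0.00684211] side [ 0.55206235 -0.00899856]
tip top [ 0.50621947 -0.01471832] side [ 0.50828816 -0.01952269]
key top [0.5570707 0.0678505] [0.55837503 0.0671432 ] side [0.55564609 0.0725108 ] [0.55396869 0.0835409 ]
redge [array([ 0.61738166, -0.06166324]), array([ 0.47478742, -0.05119529])] back [0.63145027 0.141201  ] [ 0.61738166 -0.06166324] front [0.48542708 0.14170091] [ 0.47478742 -0.05119529]
b0 [ 0.5084774  -0.04365994]
b1 [ 0.49592914 -0.01759135]
g [0.49773259 0.01080668]
r [0.51396117 0.03521722]
b0 [ 0.50927035 -0.04688002]
b1 [ 0.49598727 -0.02080762]
g [0.49707767 0.00921004]
0.05662515203989799 -2.4337415009031083
0.056599930599892184 -2.95051592753233
0.05658890128237386 2.8244243897839656
0.056374410312399925 2.299450376636599
ptr 0.04595941511753172 -2.9693693148286733
yaw back -3.0723536458036595
[-0.01063966 -0.1928962 ] -0.05510160145116835
```

```bash
python3 - <<'E'
from h import *
s=manip.observe();q=s['orientation'];M=R.from_quat([q[1],q[2],q[3],q[0]]).as_matrix();print(s['clock'],M.round(3)); y=M[:,1];print('jaw yaw',np.arctan2(y[1],y[0]))
E
python3 -m crank '[{"dx":0.04,"dy":0.045,"dz":0,"roll":0,"fingers":0}]' 20
```

```text
1.3 [[-0.     0.31  -0.951]
 [ 0.    -0.951 -0.31 ]
 [-1.    -0.     0.   ]]
jaw yaw -1.2559802291588666
clock: 1.42
ee_pos: [0.2016, -0.4552, 0.2308]
orientation: [-0.109, -0.699, -0.109, 0.699]
contact_force: [0.4, 1.5, -0.2]
width: 0.0695
```

```bash
python3 -m crank '[{"dx":0.035,"dy":0.042,"dz":0,"roll":0.148,"fingers":0},{"dx":0.071,"dy":0.084,"dz":0,"roll":0.296,"fingers":0},{"dx":0.106,"dy":0.126,"dz":0,"roll":0.444,"fingers":0},{"dx":0.142,"dy":0.168,"dz":0,"roll":0.592,"fingers":0},{"dx":0.177,"dy":0.21,"dz":0,"roll":0.74,"fingers":0}]'
python3 -m crank '[{"dx":0.035,"dy":0.042,"dz":-0.02,"roll":0.147,"fingers":0},{"dx":0.071,"dy":0.084,"dz":-0.05,"roll":0.294,"fingers":0},{"dx":0.106,"dy":0.126,"dz":-0.07,"roll":0.441,"fingers":0},{"dx":0.142,"dy":0.168,"dz":-0.09,"roll":0.588,"fingers":0},{"dx":0.178,"dy":0.209,"dz":-0.11,"roll":0.736,"fingers":0}]'
python3 -m crank '[{"dx":0,"dy":0,"dz":0,"roll":0,"fingers":0},{"dx":0,"dy":0,"dz":0,"roll":0,"fingers":0}]'
python3 - <<'E'
from h import *
s=manip.observe();q=s['orientation'];M=R.from_quat([q[1],q[2],q[3],q[0]]).as_matrix();y=M[:,1]
print(s['clock'],s['ee_pos'],np.arctan2(y[1],y[0]),s['qpos'],s['contact_force'],s['width'])
for n in ['side','wrist','top']:
    c,T=cap(n,n+'1.png');print(n,proj(c,T,s['ee_pos']),proj(c,T,[.5517,-.008,.076]),proj(c,T,[.556,.067,.06]))
E
```

```text
clock: 2.05
ee_pos: [0.3805, -0.2427, 0.2315]
orientation: [0.358, 0.61, 0.357, -0.61]
contact_force: [0.0, -0.3, 0.1]
width: -0.0002
clock: 2.68
ee_pos: [0.5587, -0.0336, 0.1207]
orientation: [0.553, 0.441, 0.553, -0.441]
contact_force: [1.0, -2.2, 0.9]
width: -0.0003
clock: 2.92
ee_pos: [0.5574, -0.0355, 0.1214]
orientation: [0.552, 0.442, 0.552, -0.442]
contact_force: [1.0, -1.2, 0.3]
width: -0.0002
2.925 [ 0.55739079 -0.03547927  0.12140282] 0.21940284921061814 [-2.73203885e-01  4.92230648e-01  1.53849467e+00 -3.03325400e-04
  1.11091456e+00 -4.92472118e-01] [ 1.01551077 -1.16607978  0.25915432] -0.00020862293360899065
side [np.float64(296.9), np.float64(278.0)] [np.float64(296.9), np.float64(291.9)] [np.float64(305.6), np.float64(276.2)]
wrist [np.float64(317.7), np.float64(320.3)] [np.float64(318.1), np.float64(220.1)] [np.float64(363.1), np.float64(57.5)]
top [np.float64(443.9), np.float64(236.4)] [np.float64(422.8), np.float64(244.5)] [np.float64(380.2), np.float64(243.8)]
```

View pics/side1.png

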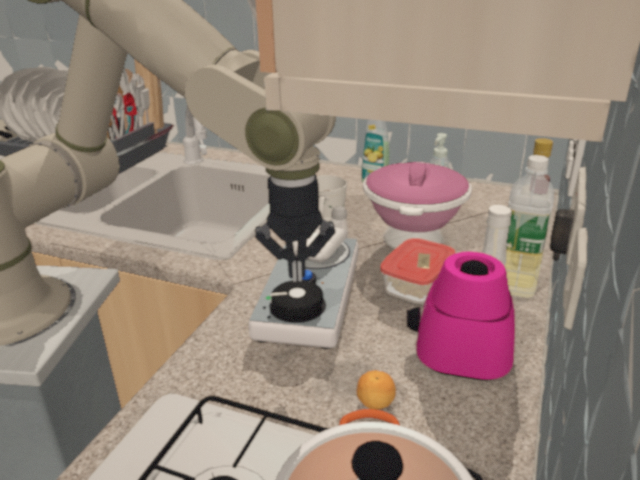

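View pics/wrist1.png

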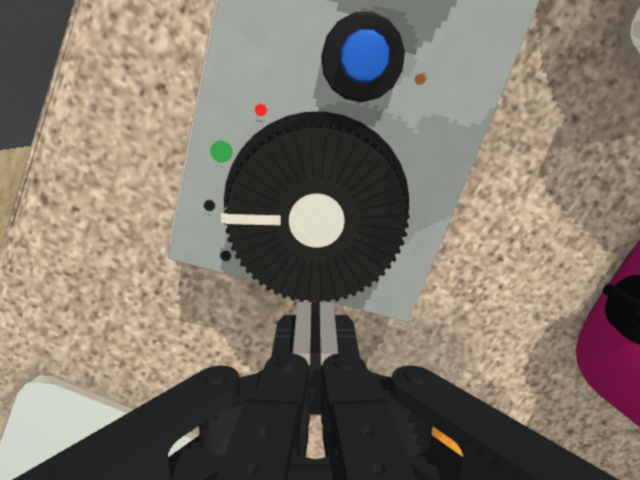

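View pics/top1.png

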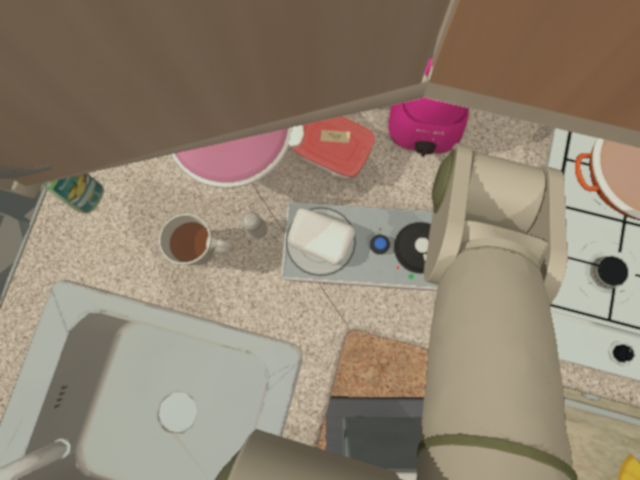

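```bash
cat > meas.py <<'E'
from h import *
import sys
s=manip.observe();c,T=cap('wrist',sys.argv[1])
P=eval(sys.argv[2])
for k,(p,z) in P.items(): print(k,ray(c,T,p,z)[:2].round(4))
ce=ray(c,T,*P['c'])[:2]
for k,(p,z) in P.items():
    v=ray(c,T,p,z)[:2]-ce; print(k,np.linalg.norm(v).round(4),np.arctan2(v[1],v[0]).round(3))
E
python3 meas.py wrist2.png "dict(c=((316.5,220.5),.076),tip=((222,218),.076),b0=((226,256),.05),b1=((209,205.5),.05),g=((221.5,152),.05),r=((260.5,110),.05),key=((365.5,55),.061),hole=((419.5,79.5),.05))"
```

```text
c [ 0.551  -0.0087]
tip [ 0.5071 -0.0171]
b0 [ 0.5081 -0.0463]
b1 [ 0.495  -0.0199]
g [0.4973 0.0093]
r [0.5132 0.0338]
key [0.5568 0.0679]
hole [0.5861 0.0643]
c 0.0 0.0
tip 0.0447 -2.952
b0 0.0571 -2.422
b1 0.0572 -2.944
g 0.0566 2.818
r 0.0569 2.298
key 0.0767 1.495
hole 0.081 1.123
```

```bash
python3 -m crank '[{"dx":0,"dy":0,"dz":-0.02,"roll":0,"fingers":0},{"dx":0,"dy":0,"dz":-0.036,"roll":0,"fingers":0},{"dx":0,"dy":0,"dz":-0.042,"roll":0,"fingers":0},{"dx":0,"dy":0,"dz":-0.046,"roll":0,"fingers":0},{"dx":0,"dy":0,"dz":-0.048,"roll":0,"fingers":0}]'
python3 -m crank '[{"dx":0,"dy":0,"dz":-0.001,"roll":0,"fingers":0},{"dx":0,"dy":0,"dz":-0.001,"roll":0,"fingers":0}]'
```

```text
clock: 3.75
ee_pos: [0.5579, -0.0355, 0.0742]
orientation: [0.552, 0.442, 0.551, -0.442]
contact_force: [-3.1, 0.0, 8.3]
width: -0.0
clock: 4.0
ee_pos: [0.5579, -0.0355, 0.0736]
orientation: [0.552, 0.442, 0.551, -0.442]
contact_force: [-3.9, -0.8, 8.2]
width: 0.0002
```

```bash
python3 -m crank '[{"dx":0,"dy":0,"dz":-0.0015,"roll":0,"fingers":0},{"dx":-0.0014,"dy":-0.0003,"dz":-0.0015,"roll":-0.05,"fingers":0},{"dx":-0.0027,"dy":-0.0005,"dz":-0.0015,"roll":-0.1,"fingers":0},{"dx":-0.0041,"dy":-0.0006,"dz":-0.0015,"roll":-0.15,"fingers":0},{"dx":-0.0055,"dy":-0.0007,"dz":-0.0015,"roll":-0.2,"fingers":0}]'
python3 - <<'E'
from h import *
c,T=cap('wrist','wrist3.png');print(proj(c,T,[.551,-.0085,.073]))
E
```

```text
clock: 4.62
ee_pos: [0.5536, -0.0363, 0.0728]
orientation: [0.506, 0.496, 0.503, -0.494]
contact_force: [1.6, 1.4, 8.5]
width: 0.0001
[np.float64(311.9), np.float64(254.5)]
```

View pics/wrist3.png

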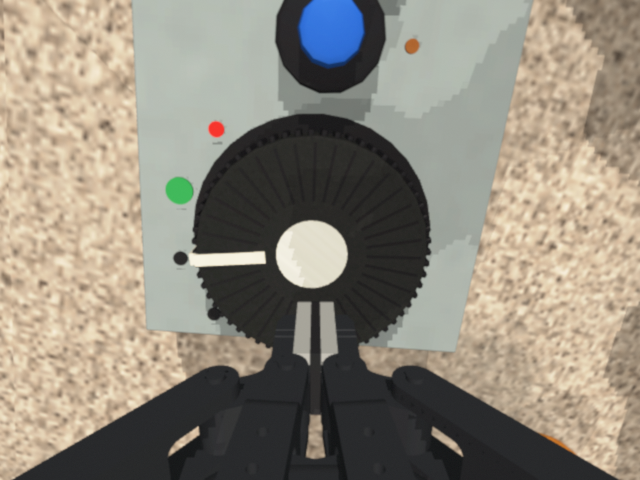

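```bash
python3 -m crank '[{"dx":-0.0014,"dy":0,"dz":-0.001,"roll":-0.05,"fingers":0},{"dx":-0.0028,"dy":0.0001,"dz":-0.001,"roll":-0.1,"fingers":0},{"dx":-0.0042,"dy":0.0002,"dz":-0.001,"roll":-0.15,"fingers":0},{"dx":-0.0055,"dy":0.0004,"dz":-0.001,"roll":-0.2,"fingers":0},{"dx":-0.0069,"dy":0.0006,"dz":-0.001,"roll":-0.25,"fingers":0}]'
python3 - <<'E'
from h import *
c,T=cap('wrist','wrist4.png');print(proj(c,T,[.551,-.0085,.073]))
E
```

```text
clock: 5.3
ee_pos: [0.5466, -0.0358, 0.0719]
orientation: [0.44, 0.555, 0.437, -0.554]
contact_force: [-0.6, -0.9, 10.6]
width: 0.0001
[np.float64(312.3), np.float64(255.2)]
```

View pics/wrist4.png

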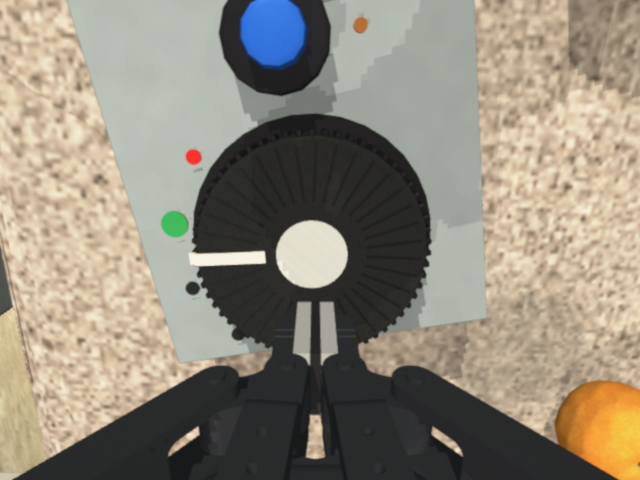

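```bash
python3 -m crank '[{"dx":-0.0013,"dy":0.0003,"dz":0,"roll":-0.05,"fingers":0},{"dx":-0.0027,"dy":0.0007,"dz":0,"roll":-0.1,"fingers":0},{"dx":-0.004,"dy":0.0012,"dz":0,"roll":-0.15,"fingers":0},{"dx":-0.0053,"dy":0.0017,"dz":0,"roll":-0.2,"fingers":0},{"dx":-0.0053,"dy":0.0017,"dz":0,"roll":-0.2,"fingers":0}]'
python3 - <<'E'
from h import *
c,T=cap('wrist','wrist5.png');print(proj(c,T,[.551,-.0085,.073]))
E
```

```text
clock: 5.98
ee_pos: [0.5415, -0.0343, 0.072]
orientation: [0.383, 0.596, 0.38, -0.594]
contact_force: [0.1, -2.0, 10.8]
width: -0.0
[np.float64(311.6), np.float64(255.2)]
```

View pics/wrist5.png

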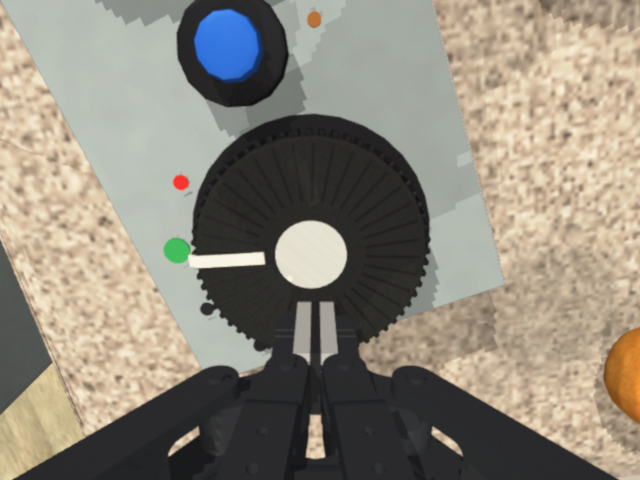

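```bash
python3 meas.py wrist6.png "dict(c=((311,254.5),.072),tip=((190,262),.072),g=((176.5,250.5),.05),r=((181,182),.05),key=((227,45),.061))"
```

```text
c [ 0.5507 -0.0085]
tip [0.5088 0.0076]
g [0.4964 0.0098]
r [0.5129 0.0342]
key [0.5549 0.0685]
c 0.0 0.0
tip 0.0449 2.775
g 0.0573 2.818
r 0.057 2.295
key 0.0771 1.516
```

```bash
python3 -m crank '[{"dx":0,"dy":0,"dz":0.004,"roll":0,"fingers":0},{"dx":0,"dy":0,"dz":0.01,"roll":0,"fingers":0},{"dx":0,"dy":0,"dz":0.025,"roll":0.0,"fingers":0},{"dx":0,"dy":0,"dz":0.045,"roll":0,"fingers":0},{"dx":0,"dy":0,"dz":0.045,"roll":0,"fingers":0}]'
python3 - <<'E'
from h import *
c,T=cap('wrist','wrist7.png');print(proj(c,T,[.551,-.0085,.076]))
E
```

```text
clock: 6.7
ee_pos: [0.5406, -0.0338, 0.1164]
orientation: [0.383, 0.596, 0.381, -0.594]
contact_force: [-0.3, 0.3, -1.0]
width: -0.0
[np.float64(314.5), np.float64(224.5)]
```

View pics/wrist7.png

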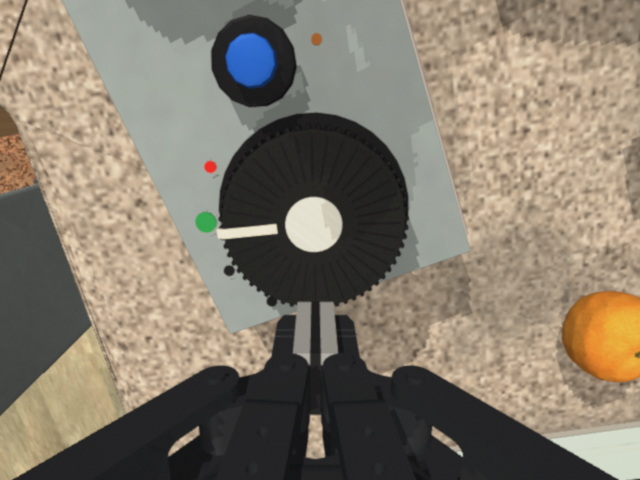

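```bash
python3 meas.py wrist8.png "dict(c=((314,224),.076),tip=((218.5,234.5),.076),g=((206,222),.05),r=((210,167),.05),b1=((229,271),.05),key=((250.5,60),.061),hole=((316.5,39.5),.05))"
```

```text
c [ 0.5504 -0.0077]
tip [0.5082 0.0061]
g [0.4964 0.0102]
r [0.5123 0.0343]
b1 [ 0.4942 -0.0192]
key [0.5545 0.0681]
hole [0.5849 0.0648]
c 0.0 0.0
tip 0.0444 2.824
g 0.0568 2.821
r 0.0567 2.307
b1 0.0573 -2.94
key 0.0759 1.516
hole 0.0803 1.126
```

```bash
python3 -m crank '[{"dx":0.004,"dy":0.03,"dz":0,"roll":0.13,"fingers":0},{"dx":0.009,"dy":0.065,"dz":0,"roll":0.26,"fingers":0},{"dx":0.0145,"dy":0.101,"dz":0,"roll":0.37,"fingers":0},{"dx":0.0145,"dy":0.101,"dz":-0.02,"roll":0.37,"fingers":0},{"dx":0.0145,"dy":0.101,"dz":-0.035,"roll":0.37,"fingers":0}]'
python3 -m crank '[{"dx":0,"dy":0,"dz":0,"roll":0,"fingers":0},{"dx":0,"dy":0,"dz":0,"roll":0,"fingers":0}]'
python3 - <<'E'
from h import *
s=manip.observe();print(s['ee_pos'])
c,T=cap('wrist','wrist9.png');print(proj(c,T,[.5552,.067,.06]),proj(c,T,s['ee_pos']))
c,T=cap('side');i=c['color'][200:320,230:390,::-1];cv2.imwrite('pics/side9.png',cv2.resize(i,None,fx=5,fy=5,interpolation=2))
E
```

```text
clock: 7.42
ee_pos: [0.5537, 0.0677, 0.0782]
orientation: [-0.484, -0.514, -0.485, 0.515]
contact_force: [-0.0, -0.8, 0.1]
width: -0.0
clock: 7.68
ee_pos: [0.5546, 0.067, 0.0801]
orientation: [0.485, 0.515, 0.484, -0.515]
contact_force: [0.8, -0.2, -0.3]
width: -0.0003
[0.55459709 0.06696999 0.08013933]
[np.float64(318.7), np.float64(298.2)] [np.float64(317.6), np.float64(321.2)]
```

View pics/wrist9.png

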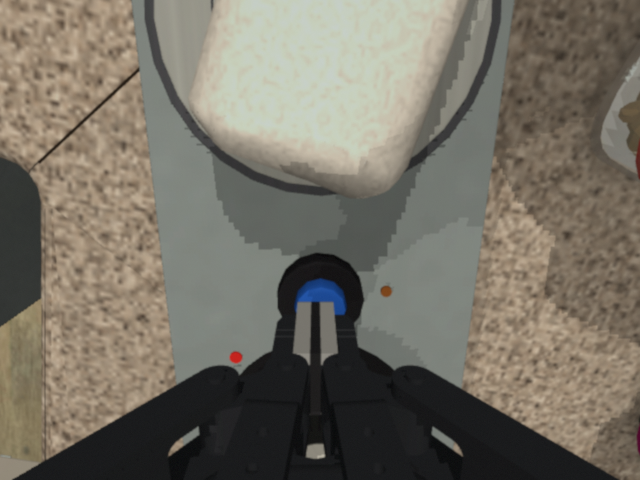

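View pics/side9.png

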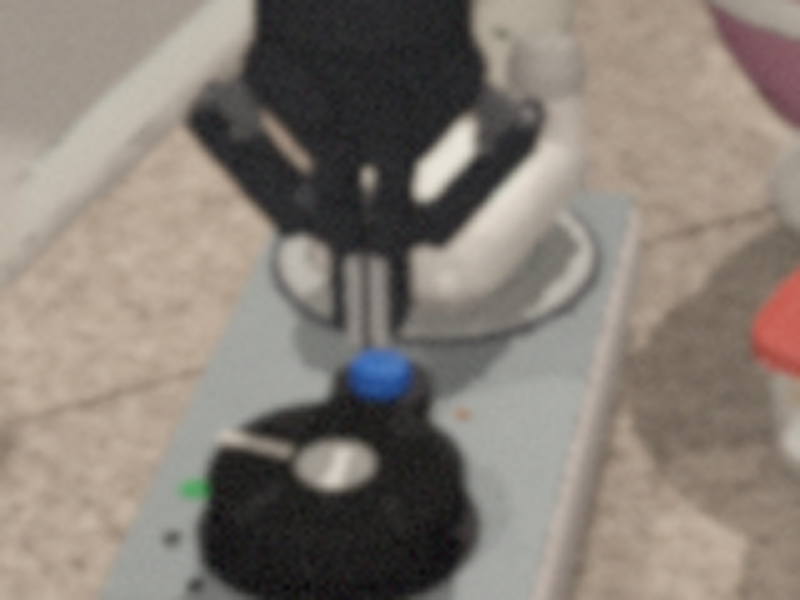

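```bash
python3 -m crank '[{"dx":0.001,"dy":0,"dz":-0.007,"roll":0,"fingers":0},{"dx":0.001,"dy":0,"dz":-0.012,"roll":0,"fingers":0},{"dx":0.001,"dy":0,"dz":-0.015,"roll":0,"fingers":0},{"dx":0.001,"dy":0,"dz":-0.016,"roll":0,"fingers":0},{"dx":0.001,"dy":0,"dz":-0.016,"roll":0,"fingers":0}]'
python3 -m crank '[{"dx":0,"dy":0,"dz":-0.001,"roll":0,"fingers":0},{"dx":0,"dy":0,"dz":-0.002,"roll":0,"fingers":0},{"dx":0,"dy":0,"dz":-0.002,"roll":0,"fingers":0}]'
```

```text
clock: 8.4
ee_pos: [0.5557, 0.0673, 0.0657]
orientation: [0.485, 0.515, 0.484, -0.515]
contact_force: [-7.4, -1.8, 19.4]
width: -0.0003
clock: 8.78
ee_pos: [0.5558, 0.0673, 0.0654]
orientation: [0.486, 0.515, 0.484, -0.514]
contact_force: [-12.7, -0.5, 35.4]
width: 0.0002
```

```bash
python3 -m crank '[{"dx":0,"dy":0,"dz":0.0025,"roll":0,"fingers":0},{"dx":0,"dy":0,"dz":0.0025,"roll":0,"fingers":0}]'
python3 - <<'E'
from h import *
s=manip.observe();print(s['ee_pos'],s['contact_force'])
c,T=cap('wrist','w10.png');print(proj(c,T,[.5552,.067,.06]),proj(c,T,s['ee_pos']))
i=c['color'][220:340,240:400,::-1];cv2.imwrite('pics/w10c.png',cv2.resize(i,None,fx=5,fy=5,interpolation=2))
c,T=cap('side');i=c['color'][200:320,230:390,::-1];cv2.imwrite('pics/side10.png',cv2.resize(i,None,fx=5,fy=5,interpolation=2))
E
```

```text
clock: 9.02
ee_pos: [0.5556, 0.0673, 0.0658]
orientation: [0.485, 0.515, 0.484, -0.515]
contact_force: [-5.0, -0.7, 14.3]
width: 0.0001
[0.55563465 0.06729663 0.0658251 ] [-5.00001004 -0.71430995 14.25617196]
[np.float64(316.4), np.float64(314.8)] [np.float64(317.6), np.float64(321.2)]
```

View pics/w10c.png

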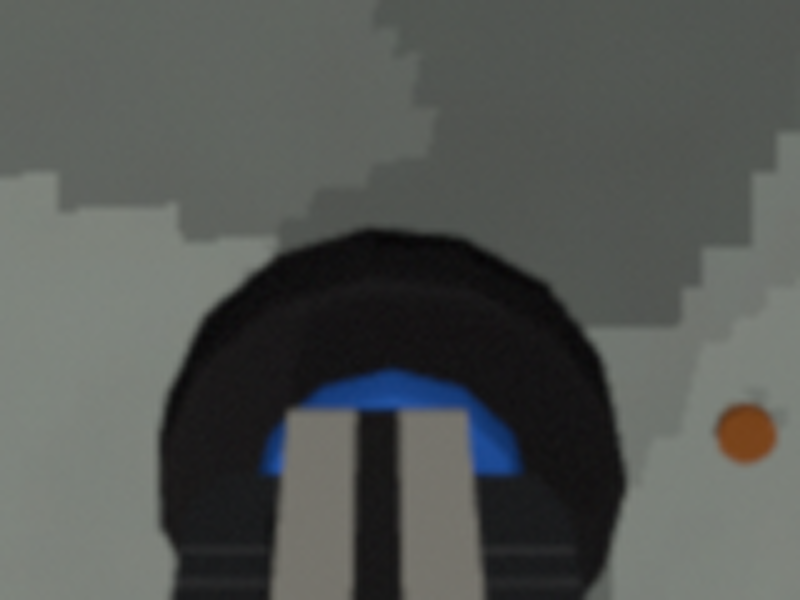

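View pics/side10.png

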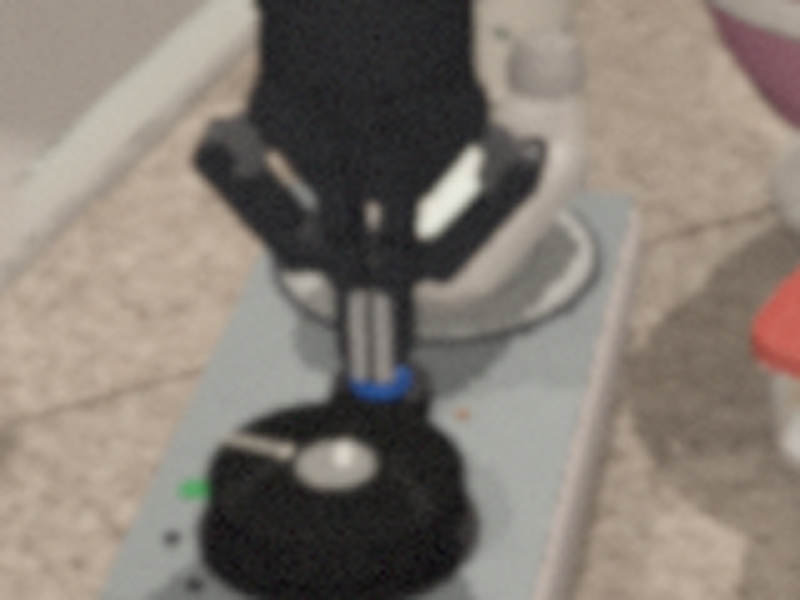

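```bash
python3 -m crank '[{"dx":0,"dy":0,"dz":0.0013,"roll":0,"fingers":0},{"dx":0,"dy":0,"dz":0.0013,"roll":0,"fingers":0}]'
python3 -m crank '[{"dx":0,"dy":0,"dz":0.0015,"roll":0,"fingers":0},{"dx":0,"dy":0,"dz":0.0015,"roll":0,"fingers":0}]'
python3 - <<'E'
from h import *
c,T=cap('side');i=c['color'][200:320,230:390,::-1];cv2.imwrite('pics/side11.png',cv2.resize(i,None,fx=5,fy=5,interpolation=2))
E
python3 -m crank '[{"dx":0,"dy":0,"dz":0.0015,"roll":0,"fingers":0},{"dx":0,"dy":0,"dz":0.0015,"roll":0,"fingers":0}]'
```

```text
clock: 9.38
ee_pos: [0.5556, 0.0673, 0.066]
orientation: [0.485, 0.515, 0.485, -0.515]
contact_force: [-2.2, -1.2, 7.1]
width: -0.0002
clock: 9.62
ee_pos: [0.5555, 0.0673, 0.0671]
orientation: [0.485, 0.515, 0.485, -0.515]
contact_force: [1.4, -2.3, 2.9]
width: -0.0002
clock: 9.93
ee_pos: [0.5555, 0.0673, 0.0686]
orientation: [0.485, 0.515, 0.485, -0.515]
contact_force: [0.3, -1.5, 1.7]
width: 0.0001
```

```bash
python3 -m crank '[{"dx":0,"dy":0,"dz":0.003,"roll":0,"fingers":0},{"dx":0,"dy":0,"dz":0.01,"roll":0,"fingers":0},{"dx":0,"dy":0,"dz":0.04,"roll":0,"fingers":0},{"dx":-0.03,"dy":-0.03,"dz":0.09,"roll":0,"fingers":0},{"dx":-0.07,"dy":-0.06,"dz":0.12,"roll":0,"fingers":0}]'
python3 -m crank '[{"dx":-0.04,"dy":-0.03,"dz":0.02,"roll":0,"fingers":0},{"dx":-0.08,"dy":-0.06,"dz":0.02,"roll":0,"fingers":0},{"dx":-0.12,"dy":-0.1,"dz":0.02,"roll":0,"fingers":0},{"dx":-0.12,"dy":-0.1,"dz":0.02,"roll":0,"fingers":0}]'
python3 - <<'E'
from h import *
for n in ['top','side','wrist']:
    c,T=cap(n,n+'12.png')
    print(n,proj(c,T,[.551,-.008,.076]),proj(c,T,[.556,.067,.07]))
    if n!='wrist':
        for q in ['warmer','foil_parcel','mug','salt']:
            r=manip.look_for(q,n); print(q,[(np.round(d['centre'],1),round(d['conf'],2)) for d in r[:1]])
for n,b in [('top',(180,340)),('side',(200,220))]:
    i=cv2.imread(f'pics/{n}12.png')[b[0]:b[0]+120,b[1]:b[1]+160];cv2.imwrite(f'pics/{n}12c.png',cv2.resize(i,None,fx=5,fy=5,interpolation=2))
print(manip.observe()['clock'])
E
```

```text
clock: 10.55
ee_pos: [0.4849, 0.0069, 0.1905]
orientation: [0.486, 0.515, 0.485, -0.514]
contact_force: [0.4, -0.9, 0.6]
width: -0.0002
clock: 11.05
ee_pos: [0.3637, -0.0942, 0.209]
orientation: [-0.484, -0.516, -0.483, 0.516]
contact_force: [0.5, 0.0, 0.1]
width: -0.0001
top [np.float64(422.9), np.float64(244.9)] [np.float64(380.7), np.float64(242.8)]
warmer [(array([189.1, 242.1]), 0.75)]
foil_parcel [(array([318.6, 236.9]), 0.76)]
mug [(array([192.1, 240. ]), 0.92)]
salt [(array([254.5, 228.7]), 0.82)]
side [np.float64(296.5), np.float64(291.8)] [np.float64(305.5), np.float64(271.5)]
warmer [(array([302.1, 299.9]), 0.97)]
foil_parcel [(array([322. , 245.7]), 0.85)]
mug [(array([323.7, 195.5]), 0.8)]
salt [(array([338.6, 219.7]), 0.67)]
wrist [np.float64(607.0), np.float64(79.4)] [np.float64(629.5), np.float64(-59.3)]
11.6
```

View pics/top12c.png

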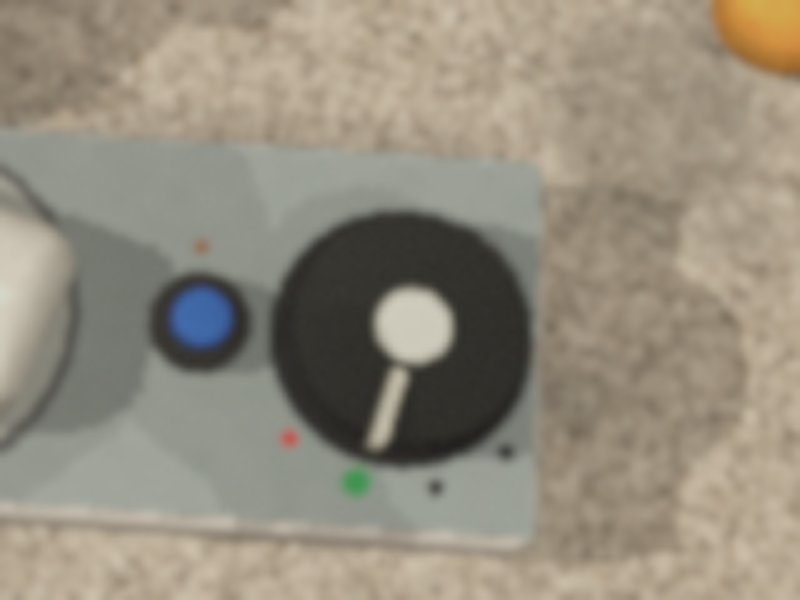

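View pics/side12c.png

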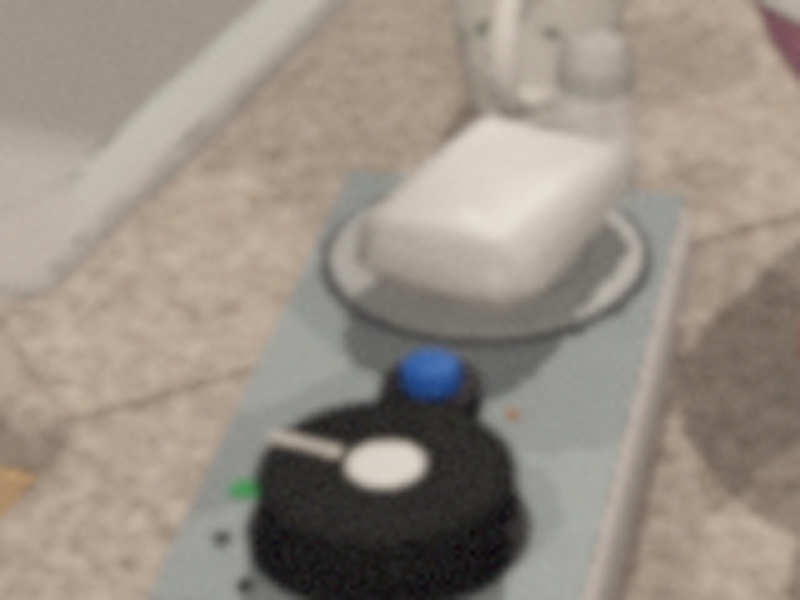

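View pics/wrist12.png

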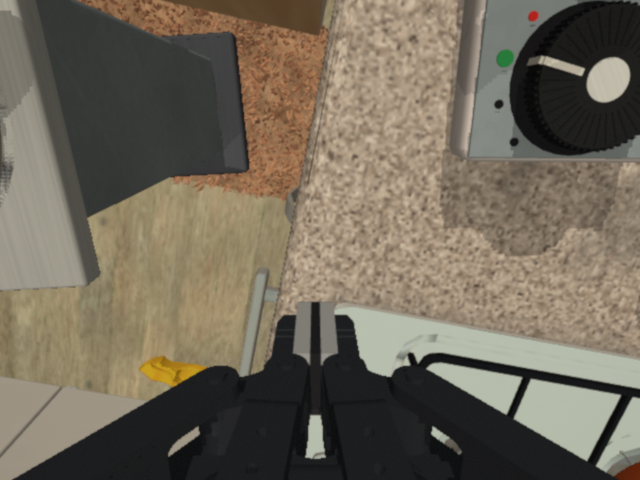

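View pics/side11.png

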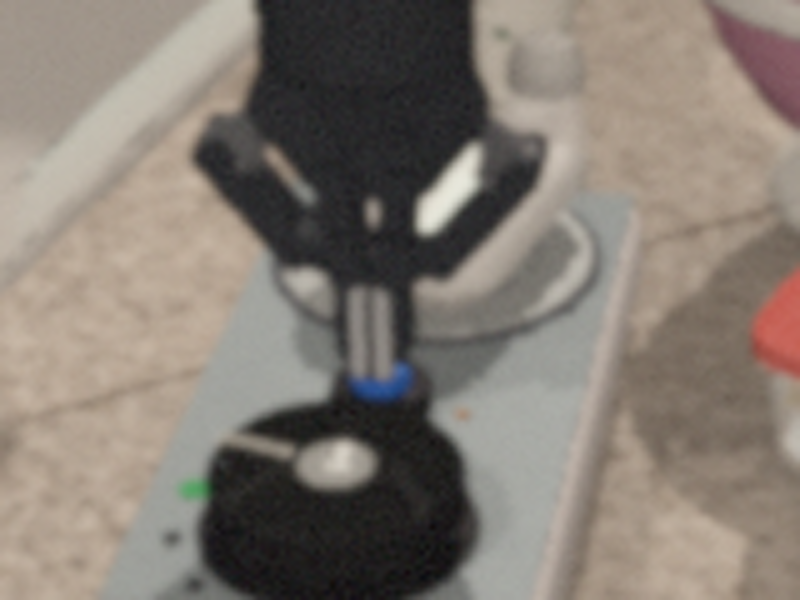

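The final pictures show the pointer at the green dot (top crop: tip at 377,445, dot at 356,482) and the key back up at 201,317, where it was at the start. The deck corners, dots and parcel edge sit at the same pixels as before.

```bash
python3 -c "
from cell import manip
print(manip.finish_job())"
```

```text
the job is handed in; nothing more can be done
None
```

The warmer is set to medium. I dragged the wheel clockwise with the closed fingertips from the second black dot to the green dot, then pressed the blue key right down and let it back up. I handed the job in at 11.6 s with the arm clear of everything.

- **Wheel:** after I lifted off, the pointer measured 2.824 rad against 2.821 rad for the green dot, so it had clicked in. There was a little slip at the start of the drag. The last top, side and wrist pictures still show the pointer at green.
- **Key:** it reached its stop at z ≈ 0.066 m. As I lifted, the force fell to 2.9 N and then 1.7 N, as the spring should. The pictures afterwards show the key back up.
- **Too hard on the key:** the key sat higher than I had estimated, so the fingertip pressed it to about 35 N against its stop before I backed off. That is well over the 4 N needed, so it was not as gentle as you asked, but below the 40 N and 120 N limits.
- **Nothing disturbed:** the warmer's deck, its dots and the edge of the foil parcel are at the same pixels as at the start. The parcel, mug and salt shaker were detected within a few pixels of where they began.
- **One check disagreed:** in the last top picture the network reported the warmer at the mug's position. I ignored that, because the picture itself shows the warmer unmoved.

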